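# Set out the immersion kit in the bench holder

## Robot

A 6-joint arm with a two-finger parallel gripper is mounted at the origin on a cart in front of the work surface, level with it; the furniture and walls round the work are solid. World frame = base frame: x ahead of the robot, y to its left, z up, the work surface at z = 0. Lengths are in m, angles in rad, forces in N, time in s.
With the tool pointing down it reaches from about 0.3 to 0.775 m from the base axis. Payload 14.6 kg.
Tool frame: the origin (TCP) lies between the finger pads; the fingertips stand 8 mm ahead of it and the grasp point (between the pads) lies 11 mm behind it; z points along the fingers, y is the line along which they close (so a half turn about z gives the same grasp; the last joint's range is limited). The gripper opens to 85 mm and grips with 20 to 120 N. Pads are 22 mm wide; open, the fingers measure 114 mm over their backs; the gripper's body (76 mm by 85 mm) begins 54 mm behind the grasp point. The pads swing forward as they close: fully open they stand 13 mm farther back than shut.
Start: joints at [-1.299, 0.3, 1.521, -0, 1.321, -0.067], TCP at [0.183, -0.519, 0.239] pointing down, gripper open.
Joint ranges: [-3.03, 3.03], [-0.79, 2.21], [0.23, 2.52], [-1.04, 4.18], [0, 3.07], [-2.55, 2.55]. Speed limits (rad/s): [2.22, 2.22, 2.57, 3.14, 3.14, 3.14].

## Interface

Orientations are given as a rotation vector (axis times angle).
In Python, from plant import arm, optics, workorder gives the robot as it stands.
- The arm moves only by the shell command python3 -m pendant 'ROWS' [FORCE]. ROWS is text: rows parted by semicolons, each of 7 numbers parted by spaces: the turn, a rotation vector about the world's x, y, z in rad, then the shift along the world's x, y, z in mm, then the opening, from -1 (shut) to 1 (fully open). In form: rx ry rz dx dy dz gripper; .... A call has 1 to 20 rows; each row shifts and turns the commanded pose from where the row before left it; what a row does not reach is not made up. A row lasts 1/12 s, in which the tool goes at most 41.7 mm and 7.16 degrees, less where a joint would pass 70% of its speed; a pose out of reach is approached as far as the arm can. A call with a gripper value outside its range is refused whole. The fingers move at their own pace and stop on an object; FORCE is the grip in N (left out, the last holds). Time passes only in rows, so rows that do not move let the fingers close. It gives the time, the measured TCP pose, the force, the opening and the grip force at its end, in the units of the state.
- arm.state(): the state, without advancing time (a new reading comes with each control period).
- optics.snapshot(name): name is "scene" or "top" or "wrist"; returns a dict with "frame" (480x640x3 uint8, red, green, blue), "z_map" (480x640 float32, m along the optical axis (not along the pixel's ray), 0 where there is no reading), "intrinsics" (3x3 intrinsics, pixels), "world_to_cam" (4x4, takes a point from world to camera coordinates); the wrist camera has in their place "T_tool_cam" (4x4, takes a point from camera to tool coordinates, whose origin is the TCP and whose axes are the flange's). Camera axes: x right, y up, looking along -z (the intrinsics and any distortion apply to the point x, -y, -z); pixel columns grow to the right and rows downward; lengths in m; the calibration is good to about 2 mm. A picture is of the moment at which its call begins: read the wrist's pose just before it.
- workorder.sign_off(): hands the job in; it is judged then, once.
The state is a dict: "clock": time; "qpos": joint angles; "dq": joint speeds; "effort": joint torques, N m; "position": TCP position; "tool_rot": TCP orientation; "ft_force": force on the tool from outside, world axes, zero at the start; "torque": the same for the moment, N m; "width": opening from 0.0 (shut) to 1.0 (fully open); "grip_force": force on a finger pad.
Only numpy, scipy, OpenCV 4.12 (cv2) and the standard library are available. Lean on these libraries where they do the work, as an engineer would, in place of code of your own. Each camera call takes 0.05 s, during which the arm holds its last target. There are 200 camera calls.

## Task

Set out the microscope kit in the white three-recess holder: the reagent bottle goes in the end recess in front of the black post stand, the objective case in the end recess in front of the clear tip box, and the dropper bottle in the small recess between them, all standing upright and fully down in their recesses. Put the cover-glass box flat on the middle of the objective case's lid. The stand and the tip box change sides, so look which is where.

Things in the scene. Friction and masses are not known exactly. Their poses are not given: they have to be found in the camera images.
- holder: Fixed white plate 90 (its x) by 270 mm (its y), top 17 mm above the bench, with three round dark-floored recesses 6 mm deep (floors 11 mm above the bench) along its y: end ones 68 mm wide at y = +90 and -90 mm, middle one 36 mm wide at y = 0, all at x = 0. Origin on the bench under its centre; x points away from the robot, y to the robot's left, turned up to 0.2 rad
- post_stand: Landmark, fixed on the bench: small black stand with an upright metal post, 54 x 50 mm, 97 mm tall. Stands behind (beyond, seen from the robot) either end of the holder, 110 to 125 mm behind the row of recesses and within 15 mm of straight behind that end recess. Origin under it at bench level
- tip_box: Landmark, fixed on the bench: clear whitish pipette tip box with closed lid, 76 x 112 mm, 62 mm tall. It stands behind the other end of the holder, 110 to 125 mm behind the row of recesses. Origin under its centre at bench level
- reagent_bottle: Upright round laboratory bottle, body 56 mm in diameter up to 78 mm, narrower screw cap 37 mm in diameter, 100 mm tall, 130 to 270 g. Origin at the centre of its underside, z up its axis; stands loose on the bench
- objective_case: Upright round case, black below and whitish ribbed lid above with a flat top, 41 mm in diameter, 58 mm tall, 40 to 85 g. Origin at the centre of its underside, z up its axis; stands loose on the bench
- dropper_bottle: Small upright round bottle with a black dropper: body 23 mm in diameter up to 42 mm, neck 14 mm up to 55 mm, thin bulb 10 mm up to 75 mm, 28 to 56 g. Origin at the centre of its underside, z up its axis; stands loose on the bench
- cover_glass_box: Small closed white box, 27 mm (its x) by 35 mm (its y), 17 mm tall, 20 to 42 g; any yaw. Origin at the centre of its underside; lies loose on the bench. A black table clamp (24 x 72 x 16 mm) lies among the kit and is not needed
There are look-alikes about, which are no part of the job. What is shaped like the cover_glass_box but blue or purple is not meant.

How it is judged:
At the end, for the whole second after the job is handed in: From recess centres: bottle (post stand end) within 9 mm each way, case (tip box end) 15 mm, dropper bottle (middle) 9 mm; their undersides below 13.5 mm; cover-glass box on the case lid, within 12 mm of its axis; all upright within 0.12 rad, at rest, released (((y of post_stand in the frame of holder above 0 m and x of reagent_bottle in the frame of holder between -0.009 and 0.009 m and y of reagent_bottle in the frame of holder between 0.081 and 0.099 m and z of each of reagent_bottle, objective_case in the frame of holder below 0.0135 m and x of objective_case in the frame of holder between -0.015 and 0.015 m and y of objective_case in the frame of holder between -0.105 and -0.075 m) or (not (y of post_stand in the frame of holder above 0 m) and x of reagent_bottle in the frame of holder between -0.009 and 0.009 m and y of reagent_bottle in the frame of holder between -0.099 and -0.081 m and z of each of reagent_bottle, objective_case in the frame of holder below 0.0135 m and x of objective_case in the frame of holder between -0.015 and 0.015 m and y of objective_case in the frame of holder between 0.075 and 0.105 m)) and x of dropper_bottle in the frame of holder between -0.009 and 0.009 m and y of dropper_bottle in the frame of holder between -0.009 and 0.009 m and z of dropper_bottle in the frame of holder below 0.0135 m and horizontal distance between cover_glass_box and objective_case below 0.012 m and z of cover_glass_box in the frame of objective_case between 0.054 and 0.062 m and angle between each of reagent_bottle, objective_case, dropper_bottle, cover_glass_box's own z axis and vertical below 0.12 rad and linear speed of each of reagent_bottle, objective_case, dropper_bottle, cover_glass_box below 0.02 m/s and contact force between each of reagent_bottle, objective_case, dropper_bottle, cover_glass_box and the fingers below 0.05 N); the robot touches nothing.
It also fails if it takes over 106 s, if anything falls off the work surface, if the arm or the gripper's body presses on something with over 40 N, if the wrist force passes 120 N, or if a joint passes its speed limit or range.

## Working session

There is one attempt and no reset: what is moved stays moved. The work goes in short steps, Python scripts to look and compute and a shell command to move; the robot and the scene stay as the last step left them, time stands still between calls to the robot, and variables do not carry over. Pictures are saved under pics/ and viewed, at most 14 in all, crops included, and the job is handed in when it is done.

```bash
ls; mkdir -p pics; python3 - <<'E'
from plant import arm,optics
import cv2,numpy as np
s=arm.state();print(s)
for n in("scene","top"):
    d=optics.snapshot(n);np.savez(f"{n}.npz",**d)
    cv2.imwrite(f"pics/{n}.png",d["frame"][:,:,::-1])
    print(n,d["intrinsics"],d["world_to_cam"],d.keys())
E
```

```text
pics
{'clock': 0.0, 'qpos': array([-1.29858769e+00,  3.00484693e-01,  1.52160583e+00,  4.23365798e-05,
        1.32069675e+00, -6.66130941e-02]), 'dq': array([ 0.00211904,  0.00126467,  0.00157414,  0.0003435 , -0.00192648,
       -0.00025949]), 'effort': array([-2.89335985e-04, -5.43505669e+01, -3.61791015e+01, -1.05558952e-04,
        4.05767452e-03, -4.22423466e-05]), 'position': array([ 0.18274395, -0.51850705,  0.23870338]), 'tool_rot': array([-3.09544578e+00, -5.29460476e-01,  1.28429101e-04]), 'ft_force': array([-0.45411553, -0.1558585 , -0.27225951]), 'torque': array([-0.07626772, -0.03518926, -0.00209212]), 'grip_force': 0.0, 'width': 0.9987319013043028}
scene [[433.35982134   0.         320.52110876]
 [  0.         433.35982134 241.21586045]
 [  0.           0.           1.        ]] [[-0.74188831 -0.67050531  0.00493597  0.48565851]
 [ 0.38800419 -0.42328473  0.818708   -0.17146956]
 [-0.54685874  0.60930507  0.57418886 -0.66438686]
 [ 0.          0.          0.          1.        ]] dict_keys(['frame', 'z_map', 'intrinsics', 'world_to_cam'])
top [[433.25341489   0.         319.21437032]
 [  0.         433.25341489 244.41950686]
 [  0.           0.           1.        ]] [[ 0.01069857 -0.99974728 -0.01977172  0.15678684]
 [ 0.9970241   0.00915563  0.07654484 -0.57097579]
 [-0.07634448 -0.0205318   0.99687008 -0.90082547]
 [ 0.          0.          0.          1.        ]] dict_keys(['frame', 'z_map', 'intrinsics', 'world_to_cam'])
```

View pics/top.png

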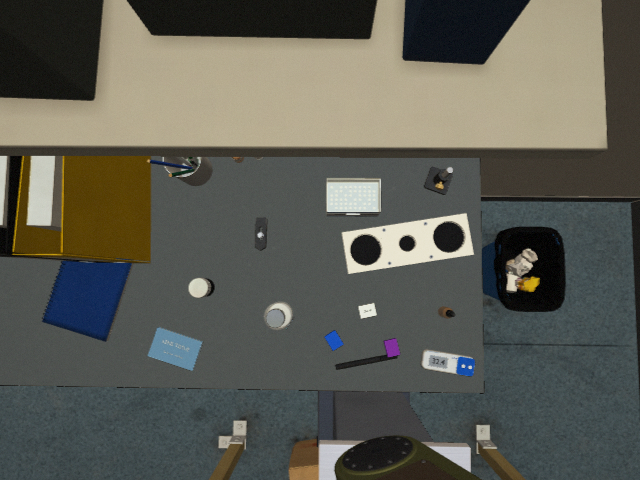

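View pics/scene.png

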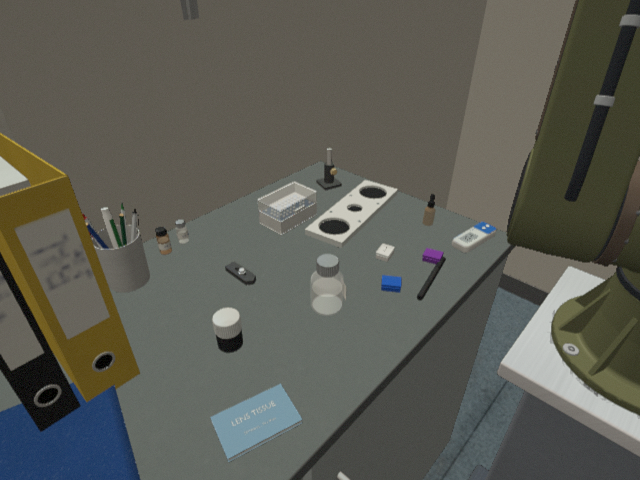

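The top view has +x up and +y to the left. The post stand is at (438,180), behind the right (-y) recess (449,237). The tip box is at (354,196), behind the left (+y) recess (366,249).

Candidates:
- **Cover-glass box:** white (368,311), chosen. Blue (334,340), purple (392,347), and the white meter (448,363) are look-alikes.
- **Reagent bottle:** (278,316).
- **Objective case:** (201,288).
- **Dropper bottle:** (447,313). The small vials at the back edge, near (237,157), are look-alikes.

```bash
cat > h.py <<'E'
import numpy as np,cv2
class Cam:
    def __init__(s,d,T_wc=None):
        s.f=d["frame"];s.z=d["z_map"];s.K=d["intrinsics"]
        s.T=np.linalg.inv(d["world_to_cam"]) if T_wc is None else T_wc
    def ray(s,u,v):
        return s.T[:3,:3]@np.array([(u-s.K[0,2])/s.K[0,0],-(v-s.K[1,2])/s.K[1,1],-1.])
    def plane(s,u,v,h):
        r=s.ray(u,v);o=s.T[:3,3];return o+r*(h-o[2])/r[2]
    def depth(s,u,v):
        return s.T[:3,3]+s.ray(u,v)*s.z[int(round(v)),int(round(u))]
    def cloud(s):
        v,u=np.mgrid[:480,:640];r=np.stack([(u-s.K[0,2])/s.K[0,0],-(v-s.K[1,2])/s.K[1,1],-np.ones(u.shape)],-1)*s.z[...,None]
        return r@s.T[:3,:3].T+s.T[:3,3]
def blobs(mask,amin=20):
    cs,_=cv2.findContours(mask.astype(np.uint8),cv2.RETR_EXTERNAL,cv2.CHAIN_APPROX_NONE)
    return [c for c in cs if cv2.contourArea(c)>=amin]
E
python3 - <<'E'
from h import *
np.set_printoptions(precision=4,suppress=True)
c=Cam(np.load("top.npz"));f=c.f.astype(int)
g=f.min(2);P=c.cloud()
def roi(m,x0,y0,x1,y1):
    o=np.zeros_like(m);o[y0:y1,x0:x1]=m[y0:y1,x0:x1];return o
def rectw(m,h):
    b=max(blobs(m),key=cv2.contourArea)
    w=np.array([c.plane(*p[0],h)[:2]*1000 for p in b],np.float32)
    return cv2.minAreaRect(w),cv2.boundingRect(b)
print("holder",rectw(roi(g>150,335,205,480,280),.017))
dark=f.max(2)<60
hull=roi(dark,345,215,470,270)
for b in blobs(hull,50):
    w=np.array([c.plane(*p[0],.017)[:2]*1000 for p in b],np.float32)
    print("recess",cv2.minEnclosingCircle(w),cv2.fitEllipse(w))
print("box",rectw(roi(g>150,350,298,385,325),.017))
print("lid",rectw(roi(g>140,185,270,215,300),.058))
for n,(x0,y0,x1,y1),lo in [("bottle",(255,295,300,335),.09),("case",(180,270,220,305),.05),("drop",(430,300,465,325),.02),("dropbulb",(430,300,465,325),.06),("box",(350,298,385,325),.012),("post",(420,160,460,200),.03),("holder",(335,205,480,280),.014),("tip",(320,170,385,220),.05)]:
    q=P[y0:y1,x0:x1].reshape(-1,3);q=q[(q[:,2]>lo)&(q[:,2]<.3)]
    if len(q): print(n,len(q),"med",np.median(q,0),"min",q.min(0),"max",q.max(0),"mid",(q.min(0)+q.max(0))/2)
print("bench",np.median(P[320:330,220:240].reshape(-1,3),0),"shelf",P[140,300],P[140,440],"rear",P[165,300])
im=c.f[:,:,::-1]
cr=lambda x,y:cv2.resize(im[y-25:y+25,x-25:x+25],(250,250),interpolation=cv2.INTER_CUBIC)
cv2.imwrite("pics/crop.png",np.hstack([cr(278,316),cr(368,311),cr(447,313)]))
E
```

```text
holder (((574.951171875, -25.53582763671875), (90.06420135498047, 270.2098083496094), 9.332359313964844), (342, 213, 132, 61))
recess ((574.4694213867188, -24.546144485473633), 15.585142135620117) ((574.4298706054688, -24.290021896362305), (28.41054916381836, 30.201171875), 92.66422271728516)
recess ((560.0125122070312, 63.91719055175781), 31.751787185668945) ((559.8298950195312, 64.20460510253906), (60.81907272338867, 61.902305603027344), 90.29803466796875)
recess ((589.2555541992188, -112.70556640625), 31.914304733276367) ((588.9583129882812, -112.78910064697266), (60.950016021728516, 61.71195602416992), 61.800323486328125)
box (((430.72210693359375, 59.49979782104492), (26.15397834777832, 34.300819396972656), 13.121010780334473), (359, 303, 18, 16))
lid (((475.98974609375, 409.2070007324219), (38.80649185180664, 37.10066223144531), 1.9388915300369263), (189, 278, 19, 20))
bottle 285 med [0.4202 0.2447 0.1015] min [0.4026 0.2272 0.0901] max [0.4374 0.2628 0.1056] mid [0.42   0.245  0.0978]
case 332 med [0.4752 0.4071 0.0594] min [0.4565 0.3879 0.0502] max [0.4954 0.4284 0.0641] mid
[... 184 characters left out ...]
8  0.0717] min [ 0.4255 -0.106   0.0608] max [ 0.4335 -0.0997  0.0788] mid [ 0.4295 -0.1029  0.0698]
box 214 med [0.4296 0.0599 0.0174] min [0.4144 0.0405 0.0127] max [0.4463 0.0786 0.022 ] mid [0.4303 0.0595 0.0174]
post 236 med [ 0.7084 -0.0904  0.0588] min [ 0.6851 -0.1073  0.0302] max [ 0.7258 -0.0792  0.1002] mid [ 0.7054 -0.0933  0.0652]
holder 4335 med [ 0.5822 -0.01    0.0182] min [ 0.5093 -0.1654  0.014 ] max [0.6489 0.1301 0.0683] mid [ 0.5791 -0.0176  0.0412]
tip 1825 med [0.6673 0.0913 0.063 ] min [0.6338 0.0374 0.0535] max [0.7033 0.147  0.0683] mid [0.6686 0.0922 0.0609]
bench [0.3955 0.3549 0.0012] shelf [0.59   0.1628 0.6628] [0.5901 0.0704 0.6639] rear [0.7472 0.2074 0.0018]
```

View pics/crop.png

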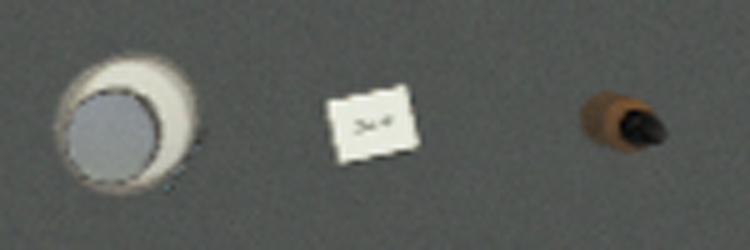

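The crop shows the capped bottle (278,316), the plain white box turned about 13° (368,311), and the brown dropper bottle (447,313). Heights and sizes match the descriptions. The holder is centred at (575,-25) mm with a yaw of 9.35°. The bottle goes to (589.6,-113.6), the case to (560.4,64) and the dropper to (575,-25). I'll start with the dropper at (430,-103).

```bash
python3 -m pendant '0 0 -.0175 12.5 21 -5 1;0 0 -.0175 12.5 21 -5 1;0 0 -.0175 12.5 21 -5 1;0 0 -.0175 12.5 21 -5 1;0 0 -.0175 12.5 21 -5 1;0 0 -.0175 12.5 21 -5 1;0 0 -.0175 12.5 21 -5 1;0 0 -.0175 12.5 21 -5 1;0 0 -.0175 12.5 21 -5 1;0 0 -.0175 12.5 21 -5 1;0 0 0 12.5 21 -5 1;0 0 0 12.5 21 -5 1;0 0 0 12.5 21 -5 1;0 0 0 12.5 21 -5 1;0 0 0 12.5 21 -5 1;0 0 0 12.5 21 -5 1;0 0 0 12.5 21 -5 1;0 0 0 12.5 21 -5 1;0 0 0 12.5 21 -5 1;0 0 0 10 17 -5 1' 30
```

```text
clock: 1.77
position: [0.4308, -0.1012, 0.1389]
tool_rot: [-3.131, -0.258, 0.0]
ft_force: [-0.1, -0.3, 0.2]
width: 1.0
grip_force: 0.0
```

```bash
python3 -m pendant '0 0 0 -1 -1.5 -20 1;0 0 0 0 0 -20 1;0 0 0 0 0 -20 1;0 0 0 0 0 -20 1;0 0 0 0 0 -20 .5;0 0 0 0 0 -16 .2;0 0 0 0 0 0 -.1;0 0 0 0 0 0 -.4;0 0 0 0 0 0 -.7;0 0 0 0 0 0 -1;0 0 0 0 0 0 -1;0 0 0 0 0 0 -1;0 0 0 0 0 0 -1' 30
```

```text
clock: 2.85
position: [0.4299, -0.1044, 0.0242]
tool_rot: [3.13, 0.257, 0.003]
ft_force: [-1.2, 0.4, 8.4]
width: 0.249
grip_force: 30.6
```

```bash
python3 -m pendant '0 0 0 0 0 15 -1;0 0 0 0 0 20 -1;0 0 0 0 0 20 -1;0 0 0 18 10 0 -1;0 0 0 18 10 0 -1;0 0 0 18 10 0 -1;0 0 0 18 10 0 -1;0 0 0 18 10 0 -1;0 0 0 18 10 0 -1;0 0 0 18 10 0 -1;0 0 0 19 9 0 -1;0 0 0 0 0 0 -1;0 0 0 0 0 0 -1;0 0 0 0 0 0 -1'; python3 - <<'E'
from plant import arm,optics
from h import *
s=arm.state();print(s["position"],s["width"])
for n in("top","scene"):
    d=optics.snapshot(n);np.savez(n+"2.npz",**d)
a=np.load("top2.npz")["frame"][180:300,330:490,::-1];b=np.load("scene2.npz")["frame"][150:270,290:450,::-1]
cv2.imwrite("pics/c2.png",np.hstack([cv2.resize(x,(400,300)) for x in(a,b)]))
E
```

```text
clock: 4.02
position: [0.5737, -0.0254, 0.0782]
tool_rot: [-3.131, -0.257, 0.001]
ft_force: [0.3, 0.4, -0.3]
width: 0.252
grip_force: 29.8
[ 0.57371758 -0.02535121  0.07819147] 0.25218257426940066
```

View pics/c2.png

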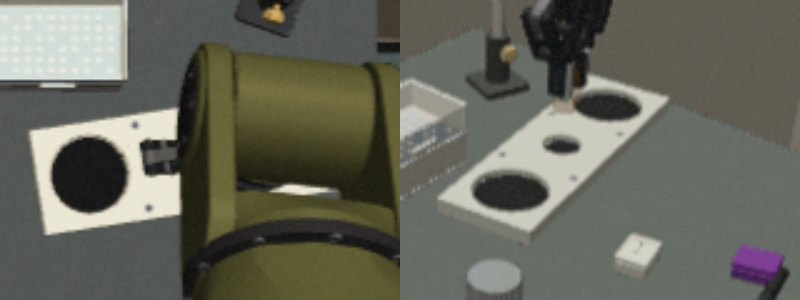

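The dropper bottle hangs upright in the fingers (right half, about (567,95)), above the holder's middle. I'll lower it and release.

```bash
python3 -m pendant '0 0 0 1 0 -15 -1;0 0 0 0 0 -15 -1;0 0 0 0 0 -8 -1;0 0 0 0 0 -4 -1;0 0 0 0 0 0 -1;0 0 0 0 0 0 -1'
```

```text
clock: 4.62
position: [0.5754, -0.0254, 0.0367]
tool_rot: [3.131, 0.257, 0.001]
ft_force: [-0.3, -0.3, -0.7]
width: 0.25
grip_force: 29.8
```

```bash
python3 -m pendant '0 0 0 0 0 -1.5 -1;0 0 0 0 0 0 -1;0 0 0 0 0 0 -1'
```

```text
clock: 4.87
position: [0.5756, -0.0253, 0.0353]
tool_rot: [3.131, 0.257, 0.002]
ft_force: [0.7, -1.3, 3.0]
width: 0.251
grip_force: 30.0
```

```bash
python3 -m pendant '0 0 0 0 0 0 -.4;0 0 0 0 0 0 -.3;0 0 0 0 0 0 -.1;0 0 0 0 0 0 0;0 0 0 0 0 0 0;0 0 0 0 0 20 0;0 0 0 0 0 25 0;0 0 0 0 0 30 0;0 0 0 0 0 35 0;0 0 0 -13 22 5 1;0 0 0 -13 22 5 1;0 0 0 -13 22 5 1;0 0 0 -13 22 0 1;0 0 0 -13 22 0 1;0 0 0 -13 22 0 1;0 0 0 -13 23 0 1;0 0 0 -13 23 0 1;0 0 0 -13 23 0 1;0 0 0 -13 23 0 1;0 0 0 -13 23 0 1'
python3 -m pendant '0 0 0 -13 24 0 1;0 0 0 0 0 0 1;0 0 0 0 0 0 1'
python3 - <<'E'
from plant import arm,optics
from h import *
for n in("scene","wrist"):
    s=arm.state();d=optics.snapshot(n);np.savez(n+"3.npz",**d,pos=s["position"],rot=s["tool_rot"])
a=np.load("wrist3.npz")["frame"][:,:,::-1];b=np.load("scene3.npz")["frame"][150:330,240:480,::-1]
cv2.imwrite("pics/c3.png",np.hstack([cv2.resize(x,(400,300)) for x in(a,b)]))
E
```

```text
clock: 6.53
position: [0.4315, 0.2228, 0.1599]
tool_rot: [-3.131, -0.257, -0.0]
ft_force: [-0.0, -0.7, 1.1]
width: 1.0
grip_force: 0.0
clock: 6.78
position: [0.4188, 0.2466, 0.1599]
tool_rot: [-3.131, -0.261, -0.0]
ft_force: [0.8, 0.2, -0.3]
width: 0.999
grip_force: 0.0
```

View pics/c3.png

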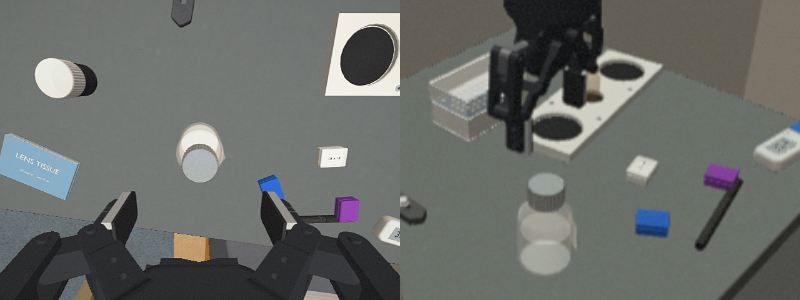

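The wrist view shows the bottle at (200,160), midway between the fingers. The dropper bottle stands in the middle recess in the scene view, about (593,90). I'll go down on the bottle.

```bash
python3 -m pendant '0 0 0 1.5 -2 -15 1;0 0 0 0 0 -20 1;0 0 0 0 0 -20 1;0 0 0 0 0 -20 1;0 0 0 0 0 -20 1;0 0 0 0 0 -12 1;0 0 0 0 0 -6 1;0 0 0 0 0 0 .7;0 0 0 0 0 0 .4;0 0 0 0 0 0 .2;0 0 0 0 0 0 0;0 0 0 0 0 0 -.2;0 0 0 0 0 0 -1;0 0 0 0 0 0 -1;0 0 0 0 0 0 -1' 40
```

```text
clock: 8.13
position: [0.4215, 0.2439, 0.0478]
tool_rot: [-3.131, -0.257, -0.003]
ft_force: [1.0, -2.2, 7.2]
width: 0.642
grip_force: 43.0
```

```bash
python3 -m pendant '0 0 0 0 0 10 -1;0 0 0 0 0 20 -1;0 0 0 0 0 25 -1;0 0 0 0 0 25 -1;0 0 0 0 0 20 -1;0 0 0 0 0 10 -1;0 0 0 0 -14 0 -1;0 0 0 0 -26 0 -1;0 0 0 9 -26 0 -1;0 0 0 14 -26 0 -1;0 0 0 14 -26 0 -1;0 0 0 14 -26 0 -1;0 0 0 14 -26 0 -1;0 0 0 14 -26 0 -1;0 0 0 14 -26 0 -1;0 0 0 14 -26 0 -1;0 0 0 14 -26 0 -1;0 0 0 14 -26 0 -1;0 0 0 14 -26 0 -1;0 0 0 14 -20 0 -1'
python3 -m pendant '0 0 0 10 -9 0 -1;0 0 0 9 -3 0 -1;0 0 0 0 0 0 -1;0 0 0 0 0 0 -1;0 0 0 0 0 0 -1'
```

```text
clock: 9.8
position: [0.5839, -0.1041, 0.1563]
tool_rot: [-3.131, -0.256, 0.002]
ft_force: [0.3, 0.5, -1.8]
width: 0.649
grip_force: 43.1
clock: 10.22
position: [0.6022, -0.1137, 0.1565]
tool_rot: [-3.131, -0.258, 0.001]
ft_force: [0.3, 0.6, -2.3]
width: 0.642
grip_force: 43.1
```

```bash
python3 -m pendant '0 0 0 -6.5 0 -5 -1;0 0 0 -6 0 -20 -1;0 0 0 0 0 -20 -1;0 0 0 0 0 -20 -1;0 0 0 0 0 -15 -1;0 0 0 0 0 -8 -1;0 0 0 0 0 -5 -1;0 0 0 0 0 -3 -1;0 0 0 0 0 0 -1;0 0 0 0 0 0 -1;0 0 0 0 0 0 -1'
```

```text
clock: 11.13
position: [0.5906, -0.1143, 0.0616]
tool_rot: [3.131, 0.257, 0.002]
ft_force: [-0.4, -0.0, -1.9]
width: 0.647
grip_force: 43.1
```

```bash
python3 -m pendant '0 0 0 -1 0 -1.5 -1;0 0 0 0 0 -1 -1;0 0 0 0 0 0 -1;0 0 0 0 0 0 -1'
```

```text
clock: 11.47
position: [0.5895, -0.1143, 0.0589]
tool_rot: [3.131, 0.257, 0.001]
ft_force: [-2.9, 1.0, 5.2]
width: 0.644
grip_force: 43.2
```

```bash
python3 -m pendant '0 0 0 0 0 0 .4;0 0 0 0 0 0 .5;0 0 0 0 0 0 .7;0 0 0 0 0 0 .8;0 0 0 0 0 0 .8;0 0 0 0 0 10 .8;0 0 0 0 0 20 .8;0 0 0 0 0 25 .8;0 0 0 0 0 25 .8;0 0 0 0 0 25 .8;0 0 0 -6 14 0 .8;0 0 0 -6 29 0 .8;0 0 0 -6 29 0 .8;0 0 0 -6 29 0 .8;0 0 0 -6 29 0 .8;0 0 0 -6 29 0 .8;0 0 0 -6 29 0 .8;0 0 0 -6 29 0 .8;0 0 0 -6 29 0 .8;0 0 0 -6 29 0 .8'
python3 -m pendant '0 0 0 -6 29 0 .8;0 0 0 -6 29 0 .8;0 0 0 -6 29 0 .8;0 0 0 -6 29 0 .8;0 0 0 -6 29 0 .8;0 0 0 -6 29 0 .8;0 0 0 -6 29 0 .8;0 0 0 -6 29 0 .8;0 0 0 -5 16 0 .8;0 0 0 0 0 0 .8;0 0 0 0 0 0 .8;0 0 0 0 0 0 .8'
python3 - <<'E'
from plant import arm,optics
from h import *
for n in("top","scene","wrist"):
    s=arm.state();d=optics.snapshot(n);np.savez(n+"4.npz",**d,pos=s["position"],rot=s["tool_rot"])
w=np.load("wrist4.npz")["frame"][:,:,::-1];a=np.load("top4.npz")["frame"][180:300,330:490,::-1];b=np.load("scene4.npz")["frame"][120:270,270:470,::-1]
cv2.imwrite("pics/c4.png",np.hstack([cv2.resize(x,(266,200)) for x in(w,a,b)]))
E
```

```text
clock: 13.13
position: [0.5289, 0.1622, 0.1642]
tool_rot: [-3.131, -0.257, -0.001]
ft_force: [1.1, -0.7, -0.4]
width: 0.898
grip_force: 0.0
clock: 14.13
position: [0.4766, 0.4081, 0.1637]
tool_rot: [3.131, 0.257, 0.0]
ft_force: [0.0, 0.7, 0.2]
width: 0.901
grip_force: 0.0
```

View pics/c4.png

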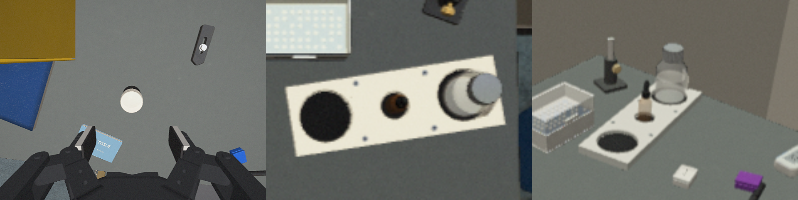

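The bottle stands in the -y recess (top panel, about (470,95)) and the dropper in the middle one (395,105). The case is centred between the fingers in the wrist panel (131,100). I'll pick it up.

```bash
python3 -m pendant '0 0 0 -.5 .5 -15 .8;0 0 0 0 0 -20 .8;0 0 0 0 0 -20 .8;0 0 0 0 0 -20 .8;0 0 0 0 0 -20 .8;0 0 0 0 0 -20 .8;0 0 0 0 0 -15 .8;0 0 0 0 0 -9 .6;0 0 0 0 0 0 .4;0 0 0 0 0 0 .2;0 0 0 0 0 0 0;0 0 0 0 0 0 -.2;0 0 0 0 0 0 -.5;0 0 0 0 0 0 -1;0 0 0 0 0 0 -1;0 0 0 0 0 0 -1' 30
```

```text
clock: 15.62
position: [0.4764, 0.4096, 0.0257]
tool_rot: [-3.13, -0.257, -0.003]
ft_force: [-0.6, -1.9, 6.8]
width: 0.477
grip_force: 30.6
```

```bash
python3 -m pendant '0 0 0 0 0 10 -1;0 0 0 0 0 20 -1;0 0 0 0 0 20 -1;0 0 0 0 0 10 -1;0 0 0 3 -13 0 -1;0 0 0 6 -25 0 -1;0 0 0 6 -25 0 -1;0 0 0 6 -25 0 -1;0 0 0 6 -25 0 -1;0 0 0 6 -25 0 -1;0 0 0 6 -25 0 -1;0 0 0 6 -25 0 -1;0 0 0 6 -25 0 -1;0 0 0 6 -25 0 -1;0 0 0 6 -25 0 -1;0 0 0 6 -25 0 -1;0 0 0 6 -25 0 -1;0 0 0 6 -25 0 -1;0 0 0 3 -8 0 -1;0 0 0 0 0 0 -1'
python3 -m pendant '0 0 0 0 0 -10 -1;0 0 0 0 0 -20 -1;0 0 0 0 0 -12 -1;0 0 0 0 0 -4 -1;0 0 0 0 0 0 -1;0 0 0 0 0 0 -1'
```

```text
clock: 17.28
position: [0.5597, 0.0611, 0.0837]
tool_rot: [3.131, 0.253, -0.001]
ft_force: [0.5, -0.0, 0.3]
width: 0.476
grip_force: 30.5
clock: 17.78
position: [0.5595, 0.064, 0.0379]
tool_rot: [-3.131, -0.259, 0.001]
ft_force: [-1.0, -0.4, -1.0]
width: 0.481
grip_force: 30.9
```

```bash
python3 -m pendant '0 0 0 .5 0 -1.5 -1;0 0 0 0 0 -.8 -1;0 0 0 0 0 0 -1;0 0 0 0 0 0 -1'
```

```text
clock: 18.12
position: [0.5604, 0.0637, 0.0364]
tool_rot: [-3.131, -0.257, -0.001]
ft_force: [-1.6, 2.3, 5.8]
width: 0.478
grip_force: 31.3
```

```bash
python3 -m pendant '0 0 0 0 0 0 .05;0 0 0 0 0 0 .2;0 0 0 0 0 0 .3;0 0 0 0 0 0 .4;0 0 0 0 0 0 .4;0 0 0 0 0 10 .4;0 0 0 0 0 20 .4;0 0 0 0 0 25 .4;0 0 0 0 0 25 .4;0 0 .065 -10 0 0 .4;0 0 0 -20 -1 0 .4;0 0 0 -20 -1 0 .4;0 0 0 -20 -1 0 .4;0 0 0 -20 -1 0 .4;0 0 0 -20 0 0 .4;0 0 0 -15 0 0 .4;0 0 0 -5 0 0 .4;0 0 0 0 0 0 .4;0 0 0 0 0 0 .4'
python3 - <<'E'
from plant import arm,optics
from h import *
for n in("top","scene","wrist"):
    s=arm.state();d=optics.snapshot(n);np.savez(n+"5.npz",**d,pos=s["position"],rot=s["tool_rot"])
from scipy.spatial.transform import Rotation as R
dw=np.load("wrist5.npz");T=np.eye(4);T[:3,:3]=R.from_rotvec(dw["rot"]).as_matrix();T[:3,3]=dw["pos"]
c=Cam(dw,T@dw["T_tool_cam"])
for b in blobs(c.f.min(2)>150,100):
    w=np.array([c.plane(*p[0],.017)[:2]*1000 for p in b],np.float32);print(cv2.minAreaRect(w),cv2.boundingRect(b))
w=dw["frame"][:,:,::-1];a=np.load("top5.npz")["frame"][180:300,330:490,::-1];b=np.load("scene5.npz")["frame"][120:270,270:470,::-1]
cv2.imwrite("pics/c5.png",np.hstack([cv2.resize(x,(266,200)) for x in(w,a,b)]))
E
```

```text
clock: 19.7
position: [0.4311, 0.0593, 0.1166]
tool_rot: [3.121, 0.359, 0.002]
ft_force: [-0.5, 0.1, -0.1]
width: 0.699
grip_force: 0.0
((431.62872314453125, 59.751808166503906), (28.04512596130371, 34.40988540649414), 13.105071067810059) (295, 227, 48, 38)
((567.517822265625, -8.507133483886719), (81.74169158935547, 235.60757446289062), 9.446183204650879) (284, 0, 356, 148)
```

View pics/c5.png

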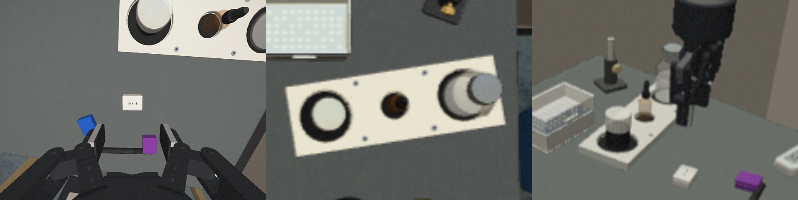

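All three items are upright in their recesses. The white box at wrist panel (132,102) measures 28 x 34 mm at (431.3,59.7), yaw 13.1°, which agrees with the top view. I'll pick it up.

```bash
python3 -m pendant '0 0 0 0 .5 -15 .4;0 0 0 0 0 -25 .3;0 0 0 0 0 -25 .2;0 0 0 0 0 -20 .1;0 0 0 0 0 -12 .1;0 0 0 0 0 -5 .1;0 0 0 0 0 -2 .1;0 0 0 0 0 0 .1;0 0 0 0 0 0 .1'
```

```text
clock: 20.6
position: [0.4308, 0.0598, 0.0126]
tool_rot: [3.121, 0.359, 0.002]
ft_force: [0.8, -0.3, 0.7]
width: 0.548
grip_force: 0.0
```

```bash
python3 -m pendant '0 0 0 0 0 -1.5 0;0 0 0 0 0 -1 -.1;0 0 0 0 0 0 -.2;0 0 0 0 0 0 -.4;0 0 0 0 0 0 -1;0 0 0 0 0 0 -1;0 0 0 0 0 0 -1' 25
```

```text
clock: 21.18
position: [0.4306, 0.0598, 0.0099]
tool_rot: [3.121, 0.359, 0.001]
ft_force: [-0.6, -0.3, 5.5]
width: 0.401
grip_force: 26.2
```

```bash
python3 -m pendant '0 0 0 0 0 10 -1;0 0 0 0 0 20 -1;0 0 0 0 0 30 -1;0 0 0 0 0 30 -1;0 0 0 0 0 12 -1;0 0 0 0 0 0 -1;0 0 0 0 0 0 -1'; python3 - <<'E'
from h import *
np.set_printoptions(precision=4,suppress=True)
c=Cam(np.load("top5.npz"));P=c.cloud()
H=np.array([.575,-.0249]);a=.163;Rm=np.array([[np.cos(a),np.sin(a)],[-np.sin(a),np.cos(a)]])
for n,(x0,y0,x1,y1),lo,hi in[("case",(340,225,395,275),.06,.08),("bottle",(430,205,490,260),.1,.13),("drop",(395,230,425,260),.03,.1)]:
    q=P[y0:y1,x0:x1].reshape(-1,3);q=q[(q[:,2]>lo)&(q[:,2]<hi)];m=(q.min(0)+q.max(0))/2
    print(n,len(q),np.median(q,0),m,q.max(0)-q.min(0),"holder",Rm@(m[:2]-H))
E
```

```text
clock: 21.77
position: [0.4303, 0.0598, 0.112]
tool_rot: [3.121, 0.359, 0.002]
ft_force: [-0.5, -0.6, 0.6]
width: 0.4
grip_force: 25.5
case 326 [0.5593 0.0631 0.0704] [0.5595 0.0639 0.068 ] [0.0406 0.0386 0.0159] holder [-0.0009  0.0901]
bottle 305 [ 0.5871 -0.1125  0.1123] [ 0.5877 -0.1134  0.1089] [0.0358 0.0359 0.016 ] holder [-0.0019 -0.0894]
drop 115 [ 0.5732 -0.0217  0.0512] [ 0.5743 -0.0249  0.0597] [0.0206 0.022  0.0575] holder [-0.0007  0.0001]
```

```bash
python3 -m pendant '0 0 0 10 0 0 -1;0 0 0 20 0 0 -1;0 0 0 20 1 0 -1;0 0 0 20 1 0 -1;0 0 0 20 1 0 -1;0 0 0 20 1 0 -1;0 0 0 15 0 0 -1;0 0 0 5 0 0 -1;0 0 0 0 0 0 -1;0 0 0 0 0 -10 -1;0 0 0 0 0 -12 -1;0 0 0 0 0 -6 -1;0 0 0 0 0 -3 -1;0 0 0 0 0 0 -1;0 0 0 0 0 0 -1'
```

```text
clock: 23.02
position: [0.56, 0.0638, 0.0802]
tool_rot: [-3.121, -0.359, 0.001]
ft_force: [0.5, -0.7, -0.1]
width: 0.401
grip_force: 25.5
```

```bash
python3 -m pendant '0 0 0 0 0 -1.2 -1;0 0 0 0 0 0 -1;0 0 0 0 0 0 -1'
```

```text
clock: 23.27
position: [0.5603, 0.0638, 0.0793]
tool_rot: [-3.121, -0.359, -0.0]
ft_force: [0.5, 0.1, 2.3]
width: 0.404
grip_force: 25.7
```

Contact at the expected height. I'll release, retreat upward and look.

```bash
python3 -m pendant '0 0 0 0 0 0 -.1;0 0 0 0 0 0 0;0 0 0 0 0 0 .1;0 0 0 0 0 0 .2;0 0 0 0 0 0 .3;0 0 0 0 0 0 .3;0 0 0 0 0 10 .3;0 0 0 0 0 20 .3;0 0 0 0 0 25 .3;0 0 0 0 0 25 .3;0 0 0 -20 0 10 .3;0 0 0 -25 0 0 .3;0 0 0 -25 0 0 .3;0 0 0 -25 0 0 .3;0 0 0 -25 0 0 .3;0 0 0 -25 0 0 .3;0 0 0 -15 0 0 .3;0 0 0 0 0 0 .3;0 0 0 0 0 0 .3'
python3 - <<'E'
from plant import arm,optics
from h import *
np.set_printoptions(precision=4,suppress=True)
for n in("top","scene"):
    d=optics.snapshot(n);np.savez(n+"6.npz",**d)
c=Cam(np.load("top6.npz"));P=c.cloud()
for n,(x0,y0,x1,y1),lo,hi in[("box",(340,225,395,275),.079,.1),("lid",(340,225,395,275),.05,.1),("bottle",(430,205,490,260),.1,.13),("drop",(395,230,425,260),.03,.1)]:
    q=P[y0:y1,x0:x1].reshape(-1,3);q=q[(q[:,2]>lo)&(q[:,2]<hi)];print(n,len(q),np.median(q,0),(q.min(0)+q.max(0))/2)
a=c.f[180:300,330:490,::-1];b=np.load("scene6.npz")["frame"][120:270,270:470,::-1]
cv2.imwrite("pics/c6.png",np.hstack([cv2.resize(x,(400,300)) for x in(a,b)]))
E
```

```text
clock: 24.85
position: [0.4004, 0.0638, 0.1703]
tool_rot: [3.121, 0.359, 0.003]
ft_force: [-0.0, -0.6, -0.2]
width: 0.649
grip_force: 0.0
box 241 [0.5601 0.0643 0.0868] [0.5594 0.0634 0.0864]
lid 337 [0.5582 0.0645 0.086 ] [0.5595 0.0639 0.0713]
bottle 301 [ 0.5871 -0.1128  0.1123] [ 0.5876 -0.1133  0.1087]
drop 115 [ 0.5732 -0.022   0.0528] [ 0.5744 -0.0248  0.0602]
```

View pics/c6.png

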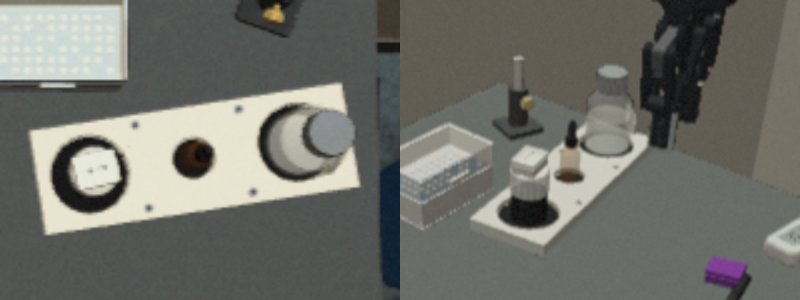

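The white box lies flat on the middle of the lid (top panel (95,172), lid centre matches within 1 mm). The bottle and dropper stand upright in their recesses, and the gripper is clear.

```bash
python3 -c "
from plant import workorder
print(workorder.sign_off())"
```

```text
the job is handed in; nothing more can be done
None
```

The job is handed in at about 25 s of the 106 s: the last pictures show the bottle, case and dropper bottle upright within about 2 mm of their recess centres and the cover-glass box within about 1 mm of the lid's middle, but the sign-off returned no verdict.

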